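Fit the press lever and counter-hold its bolt head

ROBOT

A 6-joint arm with a two-finger parallel gripper is mounted at the origin on a cart in front of the work surface, level with it; the furniture and walls round the work are solid. World frame = base frame: x ahead of the robot, y to its left, z up, the work surface at z = 0. Lengths are in m, angles in rad, forces in N, time in s.
With the tool pointing down it reaches from about 0.425 to 0.95 m from the base axis. Payload 3.5 kg.
Tool frame: the origin (TCP) lies at the very end of the fingers, on their centre line; the grasp point (between the pads) lies 19 mm behind it; z points along the fingers, y is the line along which they close (so a half turn about z gives the same grasp; the last joint's range is limited). The gripper opens to 85 mm and grips with 20 to 120 N. Pads are 22 mm wide; open, the fingers measure 114 mm over their backs; the gripper's body (76 mm by 85 mm) begins 54 mm behind the grasp point. The pads swing forward as they close: fully open they stand 13 mm farther back than shut.
Start: joints at [1, 0.286, 1.577, -0, 1.279, -0.15], TCP at [0.276, 0.616, 0.231] pointing down, gripper open.
Joint ranges: [-2.77, 2.77], [-0.9, 2.22], [0.21, 2.48], [-1.53, 4.67], [0.24, 2.81], [-2.84, 2.84]. Speed limits (rad/s): [2.79, 2.79, 3.14, 3.14, 3.14, 3.14].

INTERFACE

Orientations are given as a unit quaternion [x, y, z, w].
In Python, from plant import ctrl gives the robot as it stands.
- The arm moves only by the shell command python3 inch.py 'ROWS' [FORCE]. ROWS is a JSON list of rows, 1 to 10 of them, each of 7 numbers: dx, dy, dz in m, then a rotation vector rx, ry, rz in rad, then the opening from 0.0 (shut) to 1.0 (fully open); each row is the pose to reach, as a shift and turn from the pose commanded when the command began, along the tool's axes at that moment; what a row does not reach only later rows make up. A row lasts 1/8 s, in which the tool goes at most 0.0625 m and 0.188 rad, less where a joint would pass 70% of its speed; a pose out of reach is approached as far as the arm can. The fingers move at their own pace and stop on an object; FORCE is the grip in N (left out, the last holds). Time passes only in rows, so rows that do not move let the fingers close. It prints the time, the measured TCP pose, the force, the opening and the grip force at its end.
- ctrl.get_state(): the state, without advancing time (a new reading comes with each control period).
- ctrl.read_camera(name): name is "side" or "top" or "wrist"; returns a dict with "pixels" (384x512x3 uint8, red, green, blue), "camera_matrix" (3x3 intrinsics, pixels), "xyz" and "orientation" of the camera in the world. Camera axes: x right, y down, z forward; pixel columns grow to the right and rows downward; lengths in m; the calibration is good to about 2 mm. A picture is of the moment at which its call begins. There is no depth.
- ctrl.sign_off(): hands the job in; it is judged then, once.
The state is a dict: "time": time; "qpos": joint angles; "dq": joint speeds; "joint_efforts": joint torques, N m; "eef_pos": TCP position; "tcp_rot": TCP orientation; "contact_force": force on the tool from outside, world axes, zero at the start; "wrist_torque": the same for the moment, N m; "opening": opening from 0.0 (shut) to 1.0 (fully open); "finger_force": force on a finger pad.
Only numpy, scipy, OpenCV 4.12 (cv2) and the standard library are available. Lean on these libraries where they do the work, as an engineer would, in place of code of your own. Each camera call takes 0.05 s, during which the arm holds its last target. There are 200 camera calls.

TASK

The hand lever of the vial crimping press has come off and I am about to screw it back on. Slide the lever fully home on the square end of the press shaft, with its ball out to the left (the side of the ram and vial), and let go of it; then reach down into the narrow gap behind the frame plate, take the hidden hexagonal bolt head at the back end of the same shaft between the fingers, and turn the shaft with it until the lever is level. Finish while still holding the bolt head there, with the lever itself untouched, so that the shaft cannot turn while I tighten the end screw, and do not knock over the stain jars.

Things in the scene. Friction and masses are not known exactly. Their poses are not given: they have to be found in the camera images.
- press: Fixed grey vial press. Base x -41..79, y -75..55, z 0..18 mm; upright frame plate x -8..8, y -67..55, top z 150 (ram guide x -16..16 at y 19..53). Origin: on the bench, under the plate's middle plane and the shaft. +x runs from the lever side (robot) to the back along the shaft, +y left to ram and vial (y 36), z up. Shaft axis along x at y 0, z 130 mm.
- gap_mouth (a point): Middle of the open top of the gap behind the press's frame plate, at (35, 0, 150) mm of the press. The gap is 54 mm wide along the press's x, from the plate's back (x 8) to an upright steel guard sheet (x 62..66, y -65..45 mm, top z 130); open above and at both sides. The bolt head lies in it, 20 mm below this point.
- press_shaft: Shaft with bolt head, one solid; origin on its axis in the plate's middle plane, at (0, 0, 130) mm of the press; axes as the press's when two square faces and two flats stand upright (level). Turns about its x only, 0.36 rad either way; friction 0.015 N m, damping 0.05 N m s/rad: stays put while bare; the lever's weight, once let go, turns its left (+y) side down to the stop. Ram geared to it.
- shaft_seat (a point): On the shaft's axis, on the front of its round shoulder (diameter 32 mm), at (-26, 0, 130) mm of the press; turns with the shaft, axes as the press's when level. From here the square end, 18 x 18 mm with rounded edges, runs 39 mm towards the robot, then tapers to 13 x 13 mm in 6 mm: the tip is 45 mm in front of this point.
- bolt_grip (a point): Near the middle of the bolt head: dark hexagon, 26 mm across flats, 30 across corners, 24 mm long (press x 16..40 mm) on the shaft's axis behind the frame plate; this point is at (30, 0, 130) mm of the press. A flange and washer fill the 8 mm between plate and head; 22 mm free behind it. Axes turn with the shaft; two flats face own +y and -y.
- lever: Loose steel lever, 0.24 kg +-25 %. Hub 34 x 34 mm (own y, z), x -50..0 mm, through bore 19.5 mm square along x. Origin: on the bore axis in the rear face, which seats on the shoulder; when home, origin and axes match shaft_seat. Bar (13 mm) leaves the +y face at x -10; grip the hub across y at x -50..-19. Lies flat, z up, origin 17 mm above the bench, front to the robot, ball left.
- lever_ball (a point): Centre of the lever's black ball (34 mm diameter), at own (-10, 115, 0) mm of the lever.
- stain_jar_a: Capped stain jar, 67 mm diameter, 114 mm tall, standing loose in a row at the back; origin under its centre, z up.
- stain_jar_b: Capped stain jar like the first, standing loose in the row.
- stain_jar_c: Capped stain jar like the first, standing loose in the row (the three jars may have swapped places).

How it is judged:
By the outcome, as a careful person would: the job done as asked, in the order asked, and still so for the second after the job is handed in, while the arm keeps its last pose, push and grip.
It also fails if it takes over 53 s, if anything falls off the work surface, if the arm or the gripper's body presses on something with over 40 N, if the wrist force passes 120 N, or if a joint passes its speed limit or range.

## Working session

There is one attempt and no reset: what is moved stays moved. The work goes in short steps, Python scripts to look and compute and a shell command to move; the robot and the scene stay as the last step left them, time stands still between calls to the robot, and variables do not carry over. Pictures are saved under pics/ and viewed, at most 10 in all, crops included, and the job is handed in when it is done.

```bash
ls; mkdir -p pics; python3 - <<'E'
from plant import ctrl
import cv2,numpy as np
print(ctrl.get_state())
ims=[]
for n in ["side","top"]:
    r=ctrl.read_camera(n); print(n,r["camera_matrix"],r["xyz"],r["orientation"])
    cv2.imwrite(f"pics/{n}0.png",r["pixels"][:,:,::-1])
E
```

```text
inch.py
pics
plant.py
{'time': 0.0, 'qpos': array([ 9.99983136e-01,  2.87214932e-01,  1.57820088e+00,  2.22000794e-05,
        1.27857812e+00, -1.49980272e-01]), 'dq': array([ 1.84085686e-03, -1.75318604e-04,  4.83352390e-05, -1.13028485e-03,
       -1.23693261e-03, -2.76388022e-03]), 'joint_efforts': array([-8.84798283e-06, -4.05963814e+01, -2.92636800e+01, -1.29657524e-04,
        5.79869054e-03, -1.68544295e-05]), 'eef_pos': array([0.27534602, 0.61556232, 0.22990139]), 'tcp_rot': array([ 2.08870181e-01,  9.77942639e-01, -1.11976268e-03, -4.33344244e-04]), 'contact_force': array([-0.18834057, -0.09735462,  0.84133974]), 'wrist_torque': array([-0.00459985, -0.00065697,  0.03132761]), 'finger_force': 0.0, 'opening': 1.0016016909467447}
side [[369.2766943    0.         258.94117524]
 [  0.         369.2766943  186.98842031]
 [  0.           0.           1.        ]] [0.38610255 0.67561132 0.66396219] [-0.09808483  0.89956478 -0.42401607  0.03705315]
top [[484.42944945   0.         259.42055842]
 [  0.         484.42944945 196.78569935]
 [  0.           0.           1.        ]] [0.40342475 0.01961949 1.09998322] [ 0.71340756 -0.69789679  0.04514715 -0.04417535]
```
View pics/side0.png

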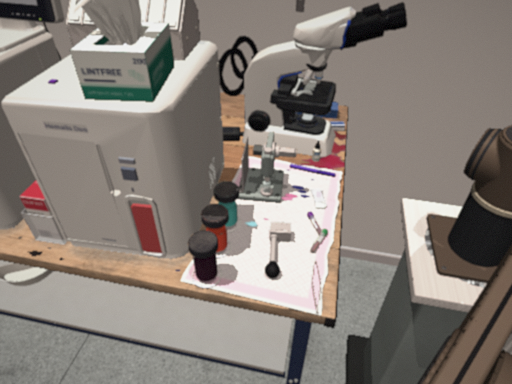

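View pics/top0.png

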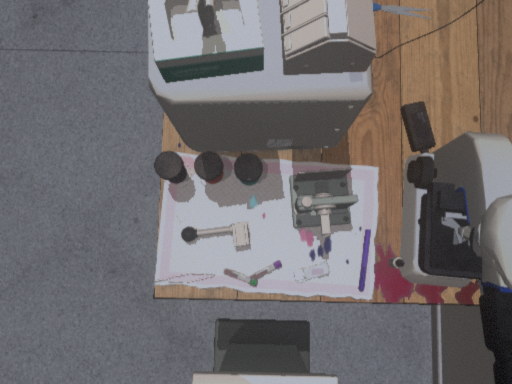

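The side view shows the press at about (265,170), the lever with its ball at (272,268) and its hub at (280,230), and three jars at about (205..227, 190..260). In the top view the ball is at (190,234), the hub at (240,235), the press plate at (330,201), the square shaft end at (325,225), and the jars at (170,167), (209,166) and (248,168). I'll enlarge both views.

```bash
cat > h.py <<'E'
from plant import ctrl
import cv2,numpy as np
from scipy.spatial.transform import Rotation as R
def ray(cam,u,v):
    K=cam["camera_matrix"];d=R.from_quat(cam["orientation"]).as_matrix()@np.linalg.solve(K,[u,v,1.])
    return np.array(cam["xyz"]),d/np.linalg.norm(d)
def onz(cam,u,v,z):
    o,d=ray(cam,u,v);return o+d*(z-o[2])/d[2]
def proj(cam,p):
    q=R.from_quat(cam["orientation"]).as_matrix().T@(np.array(p)-cam["xyz"]);w=cam["camera_matrix"]@q;return w[:2]/w[2]
def tri(c1,p1,c2,p2):
    o1,d1=ray(c1,*p1);o2,d2=ray(c2,*p2)
    A=np.c_[d1,-d2];s=np.linalg.lstsq(A,o2-o1,rcond=None)[0]
    a=o1+d1*s[0];b=o2+d2*s[1];return (a+b)/2,np.linalg.norm(a-b)
def tool(): 
    s=ctrl.get_state();return s["eef_pos"],R.from_quat(s["tcp_rot"])
E
python3 - <<'E'
from h import *
import pickle
C={n:ctrl.read_camera(n) for n in("side","top")}
pickle.dump(C,open("c0.pkl","wb"))
t=C["top"]["pixels"][150:290,165:385,::-1]
s=C["side"]["pixels"][100:290,180:350,::-1]
cv2.imwrite("pics/t1.png",cv2.resize(t,(792,504),interpolation=cv2.INTER_CUBIC))
cv2.imwrite("pics/s1.png",cv2.resize(s,(510,570),interpolation=cv2.INTER_CUBIC))
for p in [(190,234),(241,235),(322,200)]: print(p,onz(C["top"],*p,0.017),onz(C["top"],*p,0.15))
E
```

```text
(190, 234) [0.45396145 0.17264312 0.017     ] [0.44775509 0.15385046 0.15      ]
(241, 235) [0.45423114 0.05884669 0.017     ] [0.44799166 0.05402924 0.15      ]
(322, 200) [ 0.53688772 -0.12144911  0.017     ] [ 0.52049728 -0.10412463  0.15      ]
```

View pics/t1.png

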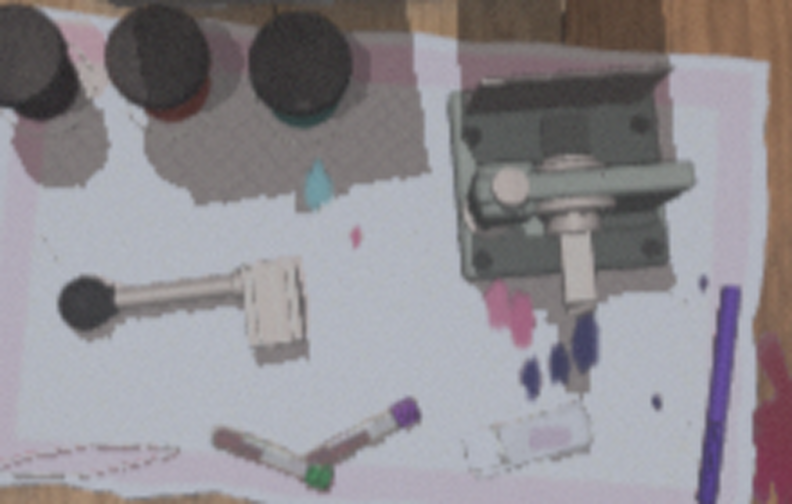

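View pics/s1.png

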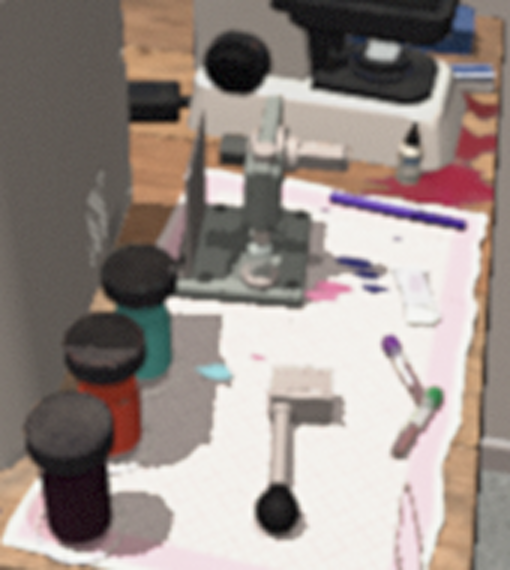

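The top crop shows the hub at (276,308), the ball at (87,303), the plate's top from (480,187) to (693,177), the square end with its tip at (581,304), and the bolt head at (565,133). In the side crop the tip is at (345,157), the bolt head at (233,148), the hub at (300,385) and the ball at (278,508). Next I'll compute poses from these.

```bash
python3 - <<'E'
from h import *
import pickle
C=pickle.load(open("c0.pkl","rb"));T,S=C["top"],C["side"]
np.set_printoptions(precision=4,suppress=True)
tc=lambda u,v:(165+(u+.5)/3.6-.5,150+(v+.5)/3.6-.5)
sc=lambda u,v:(180+(u+.5)/3-.5,100+(v+.5)/3-.5)
# dark ball masks
for n,c,(x0,y0,x1,y1) in (("top",T,(178,222,202,246)),("side",S,(260,255,284,282))):
    g=c["pixels"].max(2)[y0:y1,x0:x1]; m=(g<75).astype(np.uint8)
    k,l,st,ce=cv2.connectedComponentsWithStats(m);i=1+st[1:,4].argmax();print(n,"ball",ce[i]+[x0,y0],st[i])
    if n=="top":bt=ce[i]+[x0,y0]
    else: bs=ce[i]+[x0,y0]
print("ball tri",tri(T,bt,S,bs),onz(T,*bt,.017))
# hub top face z=.034, bar
for p in [(248,265),(297,259),(304,338),(254,345)]: print("hub",p,onz(T,*tc(*p),.034))
for p in [(120,297),(235,284)]: print("bar",p,onz(T,*tc(*p),.0235))
print("tip tri",tri(T,tc(581,303),S,sc(345,157)))
print("tip",onz(T,*tc(581,304),.1365),"shaft mid near",onz(T,*tc(576,232),.139))
print("bolt",onz(T,*tc(565,135),.143), tri(T,tc(565,135),S,sc(233,148)))
for p in [(693,164),(693,187)]: print("plate right",onz(T,*tc(*p),.150))
for p in [(466,280),(672,264),(450,95)]: print("base",onz(T,*tc(*p),.018))
for p in [(668,68),(470,83)]: print("guard",onz(T,*tc(*p),.13))
for p in [(15,60),(157,58),(300,65)]: print("jar",onz(T,*tc(*p),.114))
E
```

```text
top ball [188.8333 234.0133] [  4   6  15  13 150]
side ball [272.1386 269.7651] [  6   7  14  16 166]
ball tri (array([0.4531, 0.1755, 0.0148]), np.float64(0.0018282493930962674)) [0.4539 0.1752 0.017 ]
hub (248, 265) [0.4789 0.0754 0.034 ]
hub (297, 259) [0.4832 0.0455 0.034 ]
hub (304, 338) [0.4352 0.04   0.034 ]
hub (254, 345) [0.4303 0.0703 0.034 ]
bar (120, 297) [0.4582 0.1542 0.0235]
bar (235, 284) [0.4677 0.0836 0.0235]
tip tri (array([ 0.4532, -0.1152,  0.1304]), np.float64(0.003563640939020047))
tip [ 0.4541 -0.1143  0.1365] shaft mid near [ 0.4937 -0.111   0.139 ]
bolt [ 0.5472 -0.1041  0.143 ] (array([ 0.5482, -0.1057,  0.1309]), np.float64(0.0015925454005061865))
plate right [ 0.5316 -0.1736  0.15  ]
plate right [ 0.5189 -0.1736  0.15  ]
base [ 0.4737 -0.0593  0.018 ]
base [ 0.4864 -0.1872  0.018 ]
base [ 0.5898 -0.0477  0.018 ]
guard [ 0.5887 -0.1637  0.13  ]
guard [ 0.5776 -0.052   0.13  ]
jar [0.5881 0.2083 0.114 ]
jar [0.5911 0.1268 0.114 ]
jar [0.5888 0.0446 0.114 ]
```

```bash
r='[-0.386,-0.44,0.06,0,0,-0.556,1]'; python3 inch.py '[[-0.386,-0.44,0.06,0,0,-0.556,1],[-0.386,-0.44,0.06,0,0,-0.556,1],[-0.386,-0.44,0.06,0,0,-0.556,1],[-0.386,-0.44,0.06,0,0,-0.556,1],[-0.386,-0.44,0.06,0,0,-0.556,1],[-0.386,-0.44,0.06,0,0,-0.556,1],[-0.386,-0.44,0.06,0,0,-0.556,1],[-0.386,-0.44,0.06,0,0,-0.556,1],[-0.386,-0.44,0.06,0,0,-0.556,1],[-0.386,-0.44,0.06,0,0,-0.556,1]]'
python3 - <<'E'
from h import *
import pickle
w=ctrl.read_camera("wrist");p,q=tool();print(p,q.as_matrix().round(3),w["xyz"],R.from_quat(w["orientation"]).as_matrix().round(3),w["camera_matrix"])
pickle.dump((w,p,q.as_quat()),open("w1.pkl","wb"))
cv2.imwrite("pics/w1.png",w["pixels"][:,:,::-1])
E
```

```text
time: 1.45
eef_pos: [0.4486, 0.054, 0.1711]
tcp_rot: [-0.066, 0.998, -0.0, -0.0]
contact_force: [0.7, -0.3, 0.1]
opening: 1.003
finger_force: 0.0
[0.44922513 0.05261173 0.17095292] [[-0.991 -0.131  0.   ]
 [-0.131  0.991 -0.002]
 [ 0.    -0.002 -1.   ]] [0.36724244 0.04317494 0.31432088] [[-0.131  0.94   0.316]
 [ 0.991  0.125  0.041]
 [-0.001  0.319 -0.948]] [[313.5618294    0.         258.87028558]
 [  0.         313.5618294  198.46783584]
 [  0.           0.           1.        ]]
```

View pics/w1.png

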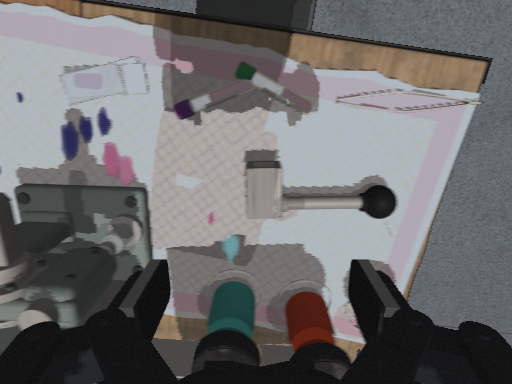

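The wrist view shows the hub's top face spanning about (247..281, 167..218), its front face with the dark bore above that, and the ball at (378,202). The jars are teal at (232,300) and red at (308,315).

```bash
python3 - <<'E'
from h import *
import pickle
np.set_printoptions(precision=4,suppress=True)
w,p,q=pickle.load(open("w1.pkl","rb"))
im=w["pixels"]
x0,y0,x1,y1=355,180,402,225
m=(im[y0:y1,x0:x1].max(2)<85).astype(np.uint8);k,l,st,ce=cv2.connectedComponentsWithStats(m);i=1+st[1:,4].argmax();b=ce[i]+[x0,y0];print("ball",b,st[i],onz(w,*b,.017))
for pp in [(247,167),(280,166),(248,219),(283,216)]: print(onz(w,*pp,.034))
for u in (300,350):
    col=im[185:220,u].astype(int).sum(1); print(u,col)
for v in (175,190,205): print(v,im[v,240:292].astype(int).sum(1)//3)
E
```

```text
ball [377.1992 200.9476] [  0   5  41  34 954] [0.4534 0.174  0.017 ]
[0.4321 0.0406 0.034 ]
[0.4272 0.0703 0.034 ]
[0.4828 0.0476 0.034 ]
[0.4753 0.0806 0.034 ]
300 [548 429 343 337 353 348 346 340 271 255 252 194 185 230 273 317 343 375
 390 424 429 393 375 356 443 541 549 551 546 550 549 548 544 544 550]
350 [538 375 334 340 339 343 351 338 271 265 231 191 243 304 350 393 430 459
 494 487 458 433 409 397 549 553 552 554 552 548 538 543 543 552 547]
175 [162 160 150 135 123 113 118 130 138 141 140 140 137 133 134 137 138 140
 141 143 144 144 141 140 141 141 142 143 143 140 140 140 144 140 134 132
 131 147 160 165 160 160 165 171 178 180 179 180 181 181 183 185]
190 [167 166 166 167 159 147 140 133 137 142 144 139 135 133 132 136 139 141
 142 144 144 144 144 141 141 142 143 143 142 141 142 142 143 141 145 154
 156 163 168 165 153 138 122 112 113 116 115 116 116 118 118 118]
205 [159 158 160 163 162 153 143 133 138 143 145 141 137 135 133 136 140 141
 142 145 145 145 145 144 142 142 145 143 144 143 142 142 146 139 137 141
 138 142 146 142 135 132 125 125 134 134 138 140 141 144 137 131]
```

```bash
python3 inch.py '[[0.0035,0.005,0.06,0,0,0,1],[0.0035,0.005,0.12,0,0,0,1],[0.0035,0.005,0.15,0,0,0,0.8],[0.0035,0.005,0.166,0,0,0,0.7],[0.0035,0.005,0.166,0,0,0,0.7],[0.0035,0.005,0.166,0,0,0,0.2],[0.0035,0.005,0.166,0,0,0,0.2],[0.0035,0.005,0.166,0,0,0,0.2],[0.0035,0.005,0.166,0,0,0,0.2]]' 70
```

```text
time: 2.62
eef_pos: [0.446, 0.0611, 0.0073]
tcp_rot: [-0.068, 0.998, -0.0, 0.002]
contact_force: [-1.1, -0.4, 6.0]
opening: 0.383
finger_force: 70.5
```

```bash
python3 inch.py '[[0,0,-0.05,0,0,0,0.2],[0,0,-0.11,0,0,0,0.2],[0,0,-0.175,0,0,0.037,0.2],[0.02,-0.06,-0.175,0,0,0.037,0.2],[0.04,-0.12,-0.175,0,0,0.037,0.2],[0.058,-0.171,-0.175,0,0,0.037,0.2],[0.058,-0.171,-0.175,0,0,0.037,0.2],[0.058,-0.171,-0.175,0,0,0.037,0.2]]'
python3 - <<'E'
from h import *
import pickle
w=ctrl.read_camera("wrist");p,q=tool();print(p,q.as_matrix().round(4),ctrl.get_state()["qpos"])
pickle.dump((w,p,q.as_quat()),open("w2.pkl","wb"))
cv2.imwrite("pics/w2.png",cv2.resize(w["pixels"][:,:,::-1],(800,600),interpolation=cv2.INTER_CUBIC))
E
```

```text
time: 3.62
eef_pos: [0.4093, -0.1156, 0.18]
tcp_rot: [-0.049, 0.999, 0.0, -0.0]
contact_force: [-0.4, 0.6, -2.9]
opening: 0.385
finger_force: 71.1
[ 0.40944908 -0.11504874  0.1799284 ] [[-9.951e-01 -9.870e-02 -6.000e-04]
 [-9.870e-02  9.951e-01  8.000e-04]
 [ 5.000e-04  8.000e-04 -1.000e+00]] [-5.13672008e-01 -2.42297849e-01  2.21158393e+00  4.05911172e-04
  1.17318447e+00 -2.18347800e+00]
```

View pics/w2.png

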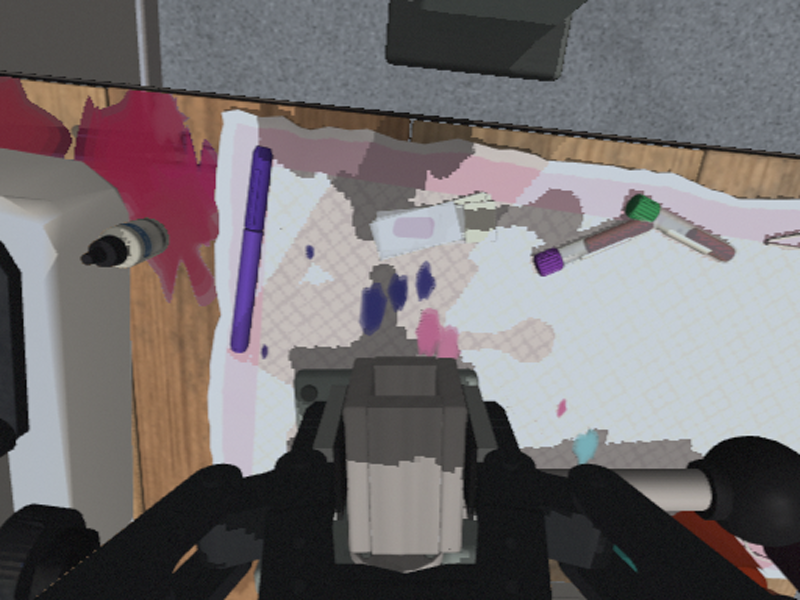

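The wrist view shows the hub squarely in the fingers: front face top edge at v≈405, u 348..462, bar at (640,488), ball at (750,490). The shaft is hidden under the hub. I'll compute the lever's offset in the tool and the shaft's roll from the edges in the first images.

```bash
python3 - <<'E'
from h import *
import pickle
np.set_printoptions(precision=4,suppress=True,linewidth=200)
w,p,q=pickle.load(open("w2.pkl","rb"));M=R.from_quat(q).as_matrix()
f=512/800
def own(u,v,z): # tool-frame offset
    return M.T@(onz(w,u*f,v*f,z)-p)
ax=p[2]+.0097
for u,v,z in [(348,405,ax+.017),(462,405,ax+.017),(374,400,ax+.00975),(437,398,ax+.00975),(640,470,ax+.0065),(640,507,ax-.002)]: print((u,v),own(u,v,z))
# bounding ball
c=w["pixels"];print(own(752,492,ax))
C=pickle.load(open("c0.pkl","rb"));T,S=C["top"],C["side"]
O=np.array([.5192,-.1073,0]);P=R.from_euler("z",.099).as_matrix()
# top-view profile across shaft at press x=-55 and -40
for n,cam in (("top",T),("side",S)):
  g=cam["pixels"].astype(np.float32).mean(2)
  for x in (-.045,-.055):
    if n=="top": L=[O+P@[x,y,.139] for y in np.linspace(-.022,.022,23)]
    else: L=[O+P@[x,0,.130+z] for z in np.linspace(-.026,.026,27)]
    uv=np.array([proj(cam,l) for l in L],np.float32)
    print(n,x,uv[0],uv[-1],cv2.remap(g,uv[:,0:1].copy(),uv[:,1:2].copy(),cv2.INTER_LINEAR).ravel().astype(int))
for roll in (-.36,-.18,0,.18,.36):
  Q=P@R.from_euler("x",roll).as_matrix()
  for n,cam in(("top",T),("side",S)):
    k=0 
    out=[]
    for c in ((.009,.009),(-.009,.009),(-.009,-.009),(.009,-.009)):
      pt=O+[0,0,.13]+Q@np.array([-.05,*c])
      o,d=np.array(cam["xyz"]),pt-cam["xyz"]
      loc=P.T@(o-O); dl=P.T@d
      if n=="top": t=(.139-o[2])/d[2]; out.append((P.T@(o+d*t-O))[1]*1e3)
      else: t=-loc[1]/dl[1]; out.append((loc+dl*t)[2]*1e3-130)
    print(roll,n,np.round(out,1))
E
```

```text
(348, 405) [ 0.0163 -0.0159 -0.0267]
(462, 405) [ 0.0162  0.0147 -0.0267]
(374, 400) [ 0.0138 -0.0094 -0.0195]
(437, 398) [ 0.0144  0.0085 -0.0194]
(640, 470) [-0.0124  0.0716 -0.0161]
(640, 507) [-0.0335  0.0787 -0.0077]
[-0.0258  0.1134 -0.0096]
top -0.045 [336.0044 222.9201] [313.957  224.6224] [ 86  88  85  87  83  86  93 152 168 172 171 170 171 171 166 125  89  85  85  85  85  88  88]
top -0.055 [336.493  227.9387] [314.4171 229.646 ] [120 120 120 123 123 122 125 146 167 171 172 173 173 172 164 128 110 120 124 123 122 121 123]
side -0.045 [284.9794 159.9559] [286.246  143.1282] [148 137 131 131 130 124 111  99  90  88  90  96 122 152 185 202 212 212 209 203 192 183 175 173 173 174 175]
side -0.055 [288.8044 160.2526] [290.2082 143.422 ] [130 124 125 128 127 120 106  94  88  87  89  99 124 159 189 207 213 211 205 195 183 175 173 174 175 175 175]
-0.36 top [12.1 -5.6 -9.4  8. ]
-0.36 side [ -2.6  15.    2.5 -15.2]
-0.18 top [10.7 -7.5 -8.   9.8]
-0.18 side [  0.2  15.2  -0.2 -15.5]
0 top [ 9.  -9.  -6.3 11.4]
0 side [  3.   14.9  -2.9 -15.2]
0.18 top [  7.  -10.2  -4.4  12.6]
0.18 side [  5.6  14.1  -5.5 -14.5]
0.36 top [  4.9 -11.   -2.3  13.4]
0.36 side [  8.1  12.9  -8.  -13.3]
```

```bash
python3 inch.py '[[0,0.06,-0.02,0,0,0,0.2],[0,0.11,-0.04,0,0,0,0.2],[0,0.11,-0.04,0,0,0,0.2],[0,0.11,-0.04,0,0,0,0.2]]'
python3 - <<'E'
from h import *
import pickle
w=ctrl.read_camera("wrist");p,q=tool();print(p)
pickle.dump((w,p,q.as_quat()),open("w3.pkl","wb"))
u,v=proj(w,[.448,-.115,.13]);print(u,v)
c=w["pixels"][220:384,60:260,::-1]
cv2.imwrite("pics/w3.png",cv2.resize(c,(700,574),interpolation=cv2.INTER_CUBIC))
E
```

```text
time: 4.18
eef_pos: [0.3987, -0.0054, 0.22]
tcp_rot: [-0.051, 0.999, -0.0, -0.0]
contact_force: [0.2, -0.3, -1.9]
opening: 0.385
finger_force: 71.7
[ 0.39858161 -0.00606243  0.21961437]
121.45943395545673 246.2873086174914
```

View pics/w3.png

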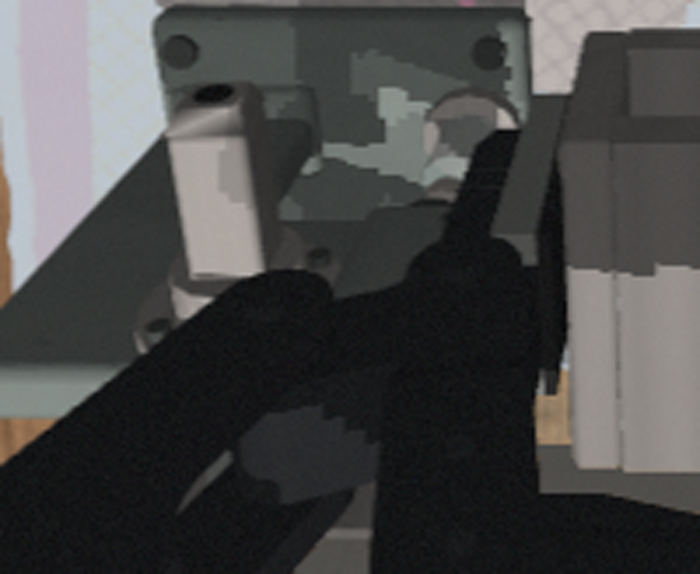

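The crop shows the square end: tip hole at (213,95), left upper edge running from (168,137) to (190,275), right edge of the top face from (243,130). The hole is at a known height, so it fixes the axis.

```bash
python3 - <<'E'
from h import *
import pickle
np.set_printoptions(precision=4,suppress=True,linewidth=200)
w,p,q=pickle.load(open("w3.pkl","rb"))
cc=lambda u,v:(60+(u+.5)/3.5-.5,220+(v+.5)/3.5-.5)
g=w["pixels"].astype(int).mean(2)
c=cc(213,95);print(c);print(g[242:252,110:134].astype(int))
for v in (262,270,278,286,294):print(v,g[v,102:142].astype(int))
m=(g[240:254,112:132]<45).astype(np.uint8);mm=cv2.moments(m);c=(112+mm['m10']/mm['m00'],240+mm['m01']/mm['m00']);print(c)
tip=onz(w,*c,.130);print("tip",tip)
P=R.from_euler("z",.099).as_matrix();O=tip-P@[-.071,0,.13];print("O",O)
def onx(u,v,x):
    o,d=ray(w,u,v);l=P.T@(o-O);e=P.T@d;return l+e*(x-l[0])/e[0]
for pt,x in [((168,137),-.065),((243,130),-.065),((190,275),-.026),((266,270),-.026)]:
    y,z=onx(*cc(*pt),x)[1:]-[0,.13];print(pt,y,z,"angle",np.arctan2(z,y))
for r in (-.36,-.25,-.1,0,.2):
  print(r,[((proj(w,O+[0,0,.13]+P@R.from_euler('x',r).as_matrix()@np.array([x,*k]))-[60,220]+.5)*3.5).round() for x in(-.065,-.03) for k in ((-.009,.009),(.009,.009),(.009,-.009))])
E
```

```text
(120.5, 246.78571428571428)
[[ 81  81  81  81  81  80  79  81  81  80  81  81  80  83  81  82  83  82  81  82  84  82  82  83]
 [ 81  82  82  80  80  76  74  73  71  71  71  70  70  70  69  69  69  68  68  66  67  66  77  82]
 [ 81  78  67  65  67  61  59  58  54  43  35  31  21  24  27  40  54  61  61  59  58  51  56  66]
 [ 66  63  61  63  60  59  46  31  21  12  16  17  12  14  20  19  33  55  60  58  56  52  50  53]
 [ 67  71  64  59  58  46  25  18  18  19  19  12  14  15  17  10  36  54  58  61  58  50  50  50]
 [ 77  80  72  60  52  33  16  10  14  16  18  17  18  22  14  34  54  59  64  62  56  52  51  47]
 [ 81  75  63  56  55  38  19  20  18  19  16  22  20  30  47  56  61  63  78  68  53  51  51  50]
 [ 79  64  59  58  57  55  49  43  40  47  47  47  56  60  61  64  70  86  77  59  52  49  50  51]
 [ 68  61  59  61  61  65  64  68  71  74  78  86  90  95 102  99 109 112  85  57  52  48  50  47]
 [ 68  71  80  84  92  98 104 112 118 124 132 139 148 154 159 144 128 116  84  57  51  49  49  50]]
262 [127  59  51  50  50  49 116 156 163 165 164 165 166 167 167 168 168 168 167 
[... 1094 characters left out ...]
05898448085232044 angle 0.5709317449008284
-0.36 [array([173., 141.]), array([257., 127.]), array([258.,  94.]), array([195., 271.]), array([275., 255.]), array([275., 216.])]
-0.25 [array([169., 139.]), array([253., 130.]), array([262.,  95.]), array([191., 269.]), array([271., 258.]), array([279., 217.])]
-0.1 [array([164., 137.]), array([245., 133.]), array([266.,  97.]), array([186., 266.]), array([264., 262.]), array([283., 220.])]
0 [array([162., 135.]), array([240., 135.]), array([269.,  99.]), array([184., 264.]), array([259., 264.]), array([286., 221.])]
0.2 [array([159., 131.]), array([228., 139.]), array([272., 102.]), array([181., 259.]), array([248., 268.]), array([289., 226.])]
```

```bash
python3 inch.py '[[0.0095,-0.055,0,0.13,0,0,0.2],[0.0095,-0.116,0.01,0.27,0,0,0.2],[0.0095,-0.1164,0.055,0.27,0,0,0.2],[0.0095,-0.1164,0.099,0.27,0,0,0.2],[0.0095,-0.1164,0.099,0.27,0,0,0.2],[0.0095,-0.1164,0.099,0.27,0,0,0.2]]'
cat >> h.py <<'E'
O=np.array([.5188,-.1085,0]);P=R.from_euler("z",.099).as_matrix()
def rep():
    s=ctrl.get_state();p,q=tool();M=P.T@q.as_matrix()
    print("press mm",(P.T@(p-O)*1e3).round(1),"tool axes",M.round(3).tolist(),"F",(P.T@s["contact_force"]).round(1),"t",round(s["time"],2),"open",round(float(s["opening"]),3))
E
python3 - <<'E'
from h import *
import pickle
rep();C={n:ctrl.read_camera(n) for n in("side","top")};pickle.dump(C,open("c1.pkl","wb"))
t=C["top"]["pixels"][170:260,240:350,::-1];s=C["side"]["pixels"][130:220,240:350,::-1]
cv2.imwrite("pics/ts2.png",np.hstack([cv2.resize(a,(396,324),interpolation=cv2.INTER_CUBIC) for a in(t,s)]))
E
```

```text
time: 4.97
eef_pos: [0.4017, -0.1241, 0.1225]
tcp_rot: [-0.048, 0.99, -0.135, 0.007]
contact_force: [-0.2, 0.6, -2.6]
opening: 0.383
finger_force: 71.6
press mm [-118.1   -3.9  122.5] tool axes [[-1.0, 0.002, 0.001], [0.002, 0.964, -0.267], [-0.001, -0.267, -0.964]] F [-0.1  0.7 -2.6] t 4.97 open 0.383
```

View pics/ts2.png

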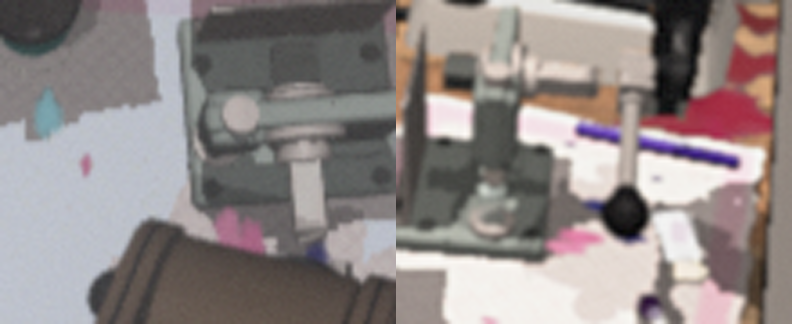

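The side half shows the hub at about (635,70), the ball at (626,211), and the square end from (525,72) to (597,78), so they are roughly in line. I'll check the ball against its predicted pixel.

```bash
python3 - <<'E'
from h import *
import pickle
C=pickle.load(open("c1.pkl","rb"));S=C["side"];rep()
g=S["pixels"].max(2)[175:205,290:322];m=(g<75).astype(np.uint8);k,l,st,ce=cv2.connectedComponentsWithStats(m);i=1+st[1:,4].argmax();print("ball",ce[i]+[290,175],st[i])
p,q=tool();M=q.as_matrix()
f=lambda own:p+M@np.array([-(own[0]+.034),own[1],-.0097-own[2]])
print("pred ball",proj(S,f([-.01,.115,0])))
a=f([0,0,0]);print("lever origin press",(P.T@(a-O)*1e3).round(1))
for dz in(-.005,.005):print(dz,proj(S,f([-.01,.115,0])+[0,0,dz]))
# hub corner / shaft tip predictions in crop px
cr=lambda uv:((uv-[240,130]+.5)*3.6+[396,0]).round()
print("hub +y face corners",[cr(proj(S,f([x,.017,z]))) for x in(0,-.05) for z in(.017,-.017)])
print("shaft tip axis",cr(proj(S,O+P@[-.071,0,.13])),"x-30",cr(proj(S,O+P@[-.03,0,.13])))
E
```

```text
press mm [-117.2   -4.1  123.7] tool axes [[-1.0, 0.002, 0.003], [0.001, 0.963, -0.269], [-0.004, -0.269, -0.963]] F [ 0.6  0.9 -2.2] t 5.08 open 0.384
ball [303.20454545 188.83333333] [  7   7  13  14 132]
pred ball [302.74392983 188.28649296]
lever origin press [-83.3  -1.5 133.2]
-0.005 [302.55123049 189.89216807]
0.005 [302.9380309  186.66913784]
hub +y face corners [array([618.,  81.]), array([614., 112.]), array([690.,  87.]), array([684., 117.])]
shaft tip axis [599.  82.] x-30 [542.  77.]
```

```bash
python3 inch.py '[[0,0.0017,0.0016,0,0,0,0.2],[-0.01,0.0017,0.0016,0,0,0,0.2],[-0.018,0.0017,0.0016,0,0,0,0.2],[-0.024,0.0017,0.0016,0,0,0,0.2],[-0.03,0.0017,0.0016,0,0,0,0.2]]'; python3 -c "
from h import *
rep()"
```

```text
time: 5.7
eef_pos: [0.4207, -0.1198, 0.1187]
tcp_rot: [-0.049, 0.99, -0.135, -0.011]
contact_force: [-41.0, -5.9, 19.5]
opening: 0.382
finger_force: 74.6
press mm [-98.8  -1.5 118.7] tool axes [[-0.999, -0.004, -0.036], [0.005, 0.964, -0.266], [0.035, -0.266, -0.963]] F [-41.4  -1.8  19.5] t 5.7 open 0.382
```

```bash
python3 inch.py '[[0.014,0,0,0,0,0,0.2],[0.014,-0.0007,-0.0024,0,0,0,0.2],[0.014,-0.0007,-0.0024,0,0,0,0.2]]'; python3 - <<'E'
from h import *
import pickle
rep();C={n:ctrl.read_camera(n) for n in("side",)};rep();pickle.dump(C,open("c2.pkl","wb"))
S=C["side"];p,q=tool();M=q.as_matrix()
f=lambda own:p+M@np.array([-(own[0]+.034),own[1],-.0097-own[2]])
g=S["pixels"].max(2)[172:205,285:322];m=(g<75).astype(np.uint8);k,l,st,ce=cv2.connectedComponentsWithStats(m);i=1+st[1:,4].argmax();print("ball",ce[i]+[285,172],st[i],"pred",proj(S,f([-.01,.115,0])))
for n in [(-.071,.009),(-.071,-.009)]: pass
cv2.imwrite("pics/s3.png",cv2.resize(S["pixels"][130:205,255:335,::-1],(800,750),interpolation=cv2.INTER_CUBIC)[:600])
E
```

```text
time: 6.08
eef_pos: [0.4169, -0.1204, 0.1218]
tcp_rot: [-0.049, 0.99, -0.134, 0.006]
contact_force: [-1.5, 0.1, -3.8]
opening: 0.384
finger_force: 71.9
press mm [-102.6   -1.7  121.8] tool axes [[-1.0, 0.001, -0.0], [0.001, 0.964, -0.266], [0.0, -0.266, -0.964]] F [-1.5  0.3 -3.8] t 6.08 open 0.384
press mm [-102.5   -1.8  121.8] tool axes [[-1.0, 0.001, -0.0], [0.001, 0.964, -0.267], [0.0, -0.267, -0.964]] F [-0.3  0.2 -3.3] t 6.12 open 0.386
ball [296.73880597 188.65671642] [  5  10  14  14 134] pred [296.52450533 188.97903547]
```

View pics/s3.png

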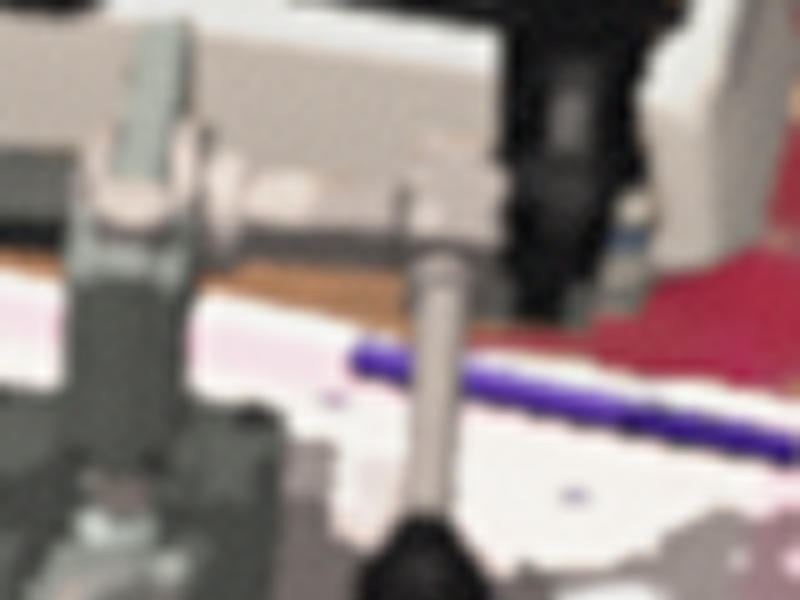

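The side view shows the hub at about (455,210), in line with the square end (centre near v 215), with the tip just in the bore. I'll advance gently at this height.

```bash
python3 inch.py '[[-0.004,0,0,0,0,0,0.2],[-0.008,0,0,0,0,0,0.2],[-0.012,0,0,0,0,0,0.2]]'; python3 -c "
from h import *
rep()"
```

```text
time: 6.5
eef_pos: [0.4277, -0.1192, 0.1205]
tcp_rot: [-0.049, 0.99, -0.134, 0.005]
contact_force: [-2.3, -2.2, -5.7]
opening: 0.384
finger_force: 71.5
press mm [-91.7  -1.6 120.5] tool axes [[-1.0, 0.0, -0.004], [0.001, 0.964, -0.266], [0.004, -0.266, -0.964]] F [-2.5 -1.9 -5.7] t 6.5 open 0.384
```

```bash
python3 inch.py '[[-0.008,0,0,0,0,0,0.2],[-0.016,0,0,0,0,0,0.2],[-0.024,0,0,0,0,0,0.2],[-0.029,0,0,0,0,0,0.2],[-0.033,0,0,0,0,0,0.2],[-0.035,0,0,0,0,0,0.2]]'; python3 -c "
from h import *
rep()"
```

```text
time: 7.25
eef_pos: [0.4593, -0.1159, 0.1209]
tcp_rot: [-0.049, 0.99, -0.134, -0.001]
contact_force: [-21.0, -0.5, 3.8]
opening: 0.384
finger_force: 72.6
press mm [-59.9  -1.5 120.9] tool axes [[-1.0, -0.001, -0.015], [0.003, 0.964, -0.265], [0.015, -0.265, -0.964]] F [-20.9   1.6   3.8] t 7.25 open 0.384
```

```bash
python3 inch.py '[[-0.003,0,0,0,0,0,0.2],[-0.002,0,0,0,0,0,0.2],[0,0,0,0,0,0,0.9],[0,0,0,0,0,0,0.9],[0,0,0,0,0,0,0.9],[0,0,0,0,0,0,0.9]]'; python3 - <<'E'
from h import *
import pickle
rep();C={n:ctrl.read_camera(n) for n in("side","wrist")};rep();pickle.dump(C,open("c4.pkl","wb"))
cv2.imwrite("pics/sw4.png",np.hstack([cv2.resize(C["side"]["pixels"][130:230,235:335,::-1],(400,400)),cv2.resize(C["wrist"]["pixels"][184:384,140:340,::-1],(400,400))]))
E
```

```text
time: 8.0
eef_pos: [0.4649, -0.116, 0.1229]
tcp_rot: [-0.049, 0.99, -0.135, 0.008]
contact_force: [-0.2, 0.2, 0.6]
opening: 0.896
finger_force: 0.0
press mm [-54.4  -2.1 122.9] tool axes [[-1.0, 0.001, 0.003], [0.0, 0.964, -0.268], [-0.003, -0.268, -0.964]] F [-0.2  0.3  0.6] t 8.0 open 0.896
press mm [-55.1  -2.  122.3] tool axes [[-1.0, 0.001, 0.001], [0.0, 0.964, -0.267], [-0.001, -0.267, -0.964]] F [-0.2 -0.5  0.5] t 8.1 open 0.902
```

View pics/sw4.png

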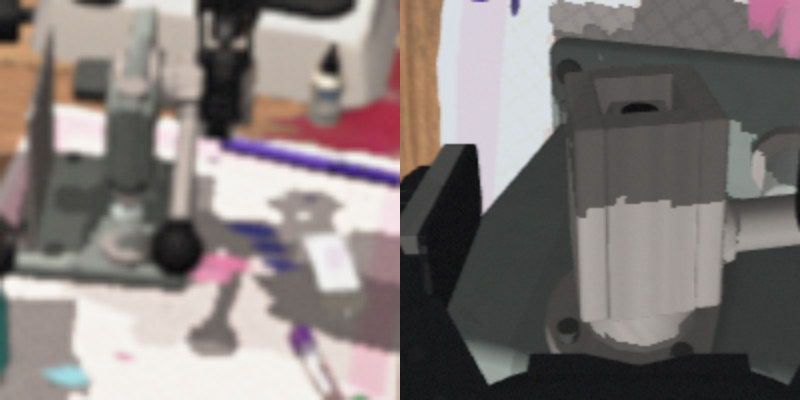

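Side half: the lever hangs left side down, ball at (178,245), fingers at (222,80). Wrist half: the hub (650,220) sits against the round shoulder at (640,325), and the shaft tip is recessed in the bore, so the lever is home. Now I'll back off, pass over the plate, and measure the lever's angle.

```bash
python3 inch.py '[[0,0,-0.05,0,0,0,0.9],[0,0,-0.1,0,0,0,0.9],[-0.04,0.008,-0.1,0.05,0,0,0.7],[-0.085,0.008,-0.098,0.09,0,0,0.7],[-0.085,0.008,-0.098,0.09,0,0,0.7],[-0.085,0.008,-0.098,0.09,0,0,0.7]]'; python3 - <<'E'
from h import *
import pickle
rep();C={n:ctrl.read_camera(n) for n in("side","top","wrist")};rep();pickle.dump(C,open("c5.pkl","wb"))
S=C["side"];g=S["pixels"].max(2)[178:202,268:290];m=(g<75).astype(np.uint8);k,l,st,ce=cv2.connectedComponentsWithStats(m);i=1+st[1:,4].argmax();print("ball",ce[i]+[268,178],st[i])
for r in(-.40,-.36,-.3,-.2,0):print(r,proj(S,O+P@(np.array([-.026,0,.13])+R.from_euler('x',r).as_matrix()@[-.01,.115,0])))
w=C["wrist"];print("bolt top px",proj(w,O+P@[.028,0,.143]))
cv2.imwrite("pics/w5.png",w["pixels"][:,:,::-1])
E
```

```text
time: 8.85
eef_pos: [0.5442, -0.0738, 0.2135]
tcp_rot: [-0.048, 0.983, -0.179, 0.008]
contact_force: [0.4, -0.4, 0.0]
opening: 0.699
finger_force: 0.0
press mm [ 28.7  32.  213.5] tool axes [[-1.0, 0.0, -0.002], [0.001, 0.936, -0.352], [0.001, -0.352, -0.936]] F [ 0.4 -0.5  0. ] t 8.85 open 0.699
press mm [ 28.4  31.7 214.4] tool axes [[-1.0, 0.001, -0.0], [0.002, 0.936, -0.352], [-0.0, -0.352, -0.936]] F [0.9 0.6 0.7] t 9.0 open 0.7
ball [277.84974093 189.80829016] [  4   0  14  22 193]
-0.4 [278.59706075 190.84201464]
-0.36 [278.63720712 189.94576765]
-0.3 [278.70993999 188.46242137]
-0.2 [278.86443666 185.62794016]
0 [279.295212   178.68558398]
bolt top px [253.26364408 207.93224253]
```

View pics/w5.png

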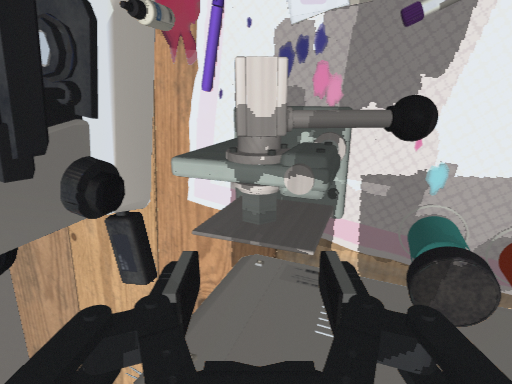

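The wrist view shows the bolt head at (260,205) centred between the fingers, the hub seated at (261,95) and the teal jar well clear at (440,265). I'll go straight down along the tool axis.

```bash
python3 inch.py '[[-0.0015,0,0.05,0,0,0,0.7],[-0.0015,0,0.08,0,0,0,0.7],[-0.0015,0,0.1,0,0,0,0.7],[-0.0015,0,0.109,0,0,0,0.7],[-0.0015,0,0.109,0,0,0,0.7]]'; python3 -c "
from h import *
rep()"
```

```text
time: 9.62
eef_pos: [0.5501, -0.1121, 0.1124]
tcp_rot: [-0.048, 0.983, -0.179, 0.009]
contact_force: [-0.3, -0.5, 0.3]
opening: 0.7
finger_force: 0.0
press mm [ 30.8  -6.7 112.4] tool axes [[-1.0, 0.001, -0.0], [0.001, 0.936, -0.352], [-0.0, -0.352, -0.936]] F [-0.4 -0.4  0.3] t 9.62 open 0.7
```

```bash
python3 inch.py '[[0,0,0,0,0,0,0.1],[0,0,0,0,0,0,0.1],[0,0,0,0,0,0,0.1],[0,0,0,0,0,0,0.1],[0,0,0,0,0,0,0.1]]' 90; python3 -c "
from h import *
rep()"
```

```text
time: 10.25
eef_pos: [0.5507, -0.1114, 0.1135]
tcp_rot: [-0.048, 0.983, -0.179, 0.01]
contact_force: [-3.0, 3.7, 6.3]
opening: 0.286
finger_force: 88.9
press mm [ 31.5  -6.1 113.5] tool axes [[-1.0, 0.001, 0.001], [0.001, 0.936, -0.352], [-0.002, -0.352, -0.936]] F [-2.6  4.   6.3] t 10.25 open 0.286
```

```bash
python3 inch.py '[[0,0.0011,0,-0.06,0,0,0.1],[0,0.0022,-0.0001,-0.12,0,0,0.1],[0,0.0033,-0.0003,-0.18,0,0,0.1],[0,0.0044,-0.0005,-0.24,0,0,0.1],[0,0.0055,-0.0008,-0.3,0,0,0.1],[0,0.0065,-0.0012,-0.36,0,0,0.1],[0,0.0065,-0.0012,-0.36,0,0,0.1],[0,0.0065,-0.0012,-0.36,0,0,0.1]]'
cat > lv.py <<'E'
from h import *
rep();C={n:ctrl.read_camera(n) for n in("side","wrist")}
S=C["side"];g=S["pixels"].max(2)[162:200,264:294];m=(g<75).astype(np.uint8);k,l,st,ce=cv2.connectedComponentsWithStats(m);i=1+st[1:,4].argmax();print("ball",ce[i]+[264,162],st[i])
for r in(-.1,-.05,0,.05,.1):print(r,proj(S,O+P@(np.array([-.026,0,.13])+R.from_euler('x',r).as_matrix()@[-.01,.115,0])))
cv2.imwrite("pics/f6.png",np.hstack([cv2.resize(S["pixels"][130:230,235:335,::-1],(400,400)),cv2.resize(C["wrist"]["pixels"][:,:,::-1],(400,300))[:,:]if 0 else cv2.resize(C["wrist"]["pixels"][0:300,150:450,::-1],(400,400))]))
E
python3 lv.py
```

```text
time: 11.25
eef_pos: [0.5501, -0.1053, 0.1124]
tcp_rot: [-0.049, 0.999, 0.0, 0.001]
contact_force: [-1.3, 3.5, 5.5]
opening: 0.286
finger_force: 89.3
press mm [3.150e+01 1.000e-01 1.124e+02] tool axes [[-1.0, 0.001, 0.002], [0.001, 1.0, -0.0], [-0.002, -0.0, -1.0]] F [-0.9  3.7  5.5] t 11.25 open 0.286
ball [275.14655172 179.40517241] [  0   0  23  35 348]
-0.1 [279.0599539  182.35937071]
-0.05 [279.17272307 180.57100561]
0 [279.295212   178.68558398]
0.05 [279.42714838 176.70798982]
0.1 [279.56821415 174.64360681]
```

View pics/f6.png

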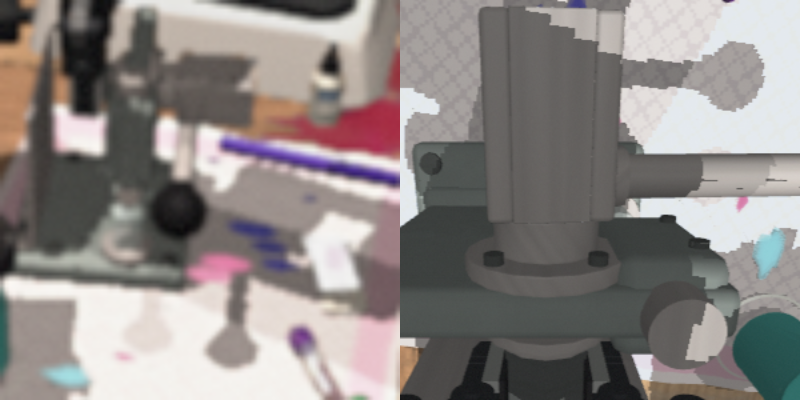

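The side half shows the ball at (179,209) and the fingers in the gap at (85,60). The wrist half shows the hub at (552,120) and the bar at (720,175), roughly level. I'll measure the angle more sharply, using the known stop pose as the reference.

```bash
python3 - <<'E'
from h import *
import pickle
C5=pickle.load(open("c5.pkl","rb"))
C6={n:ctrl.read_camera(n) for n in("side","top","wrist")};pickle.dump(C6,open("c6.pkl","wb"))
np.set_printoptions(linewidth=220)
for n,C,(a,b) in(("stop",C5,(178,204)),("now",C6,(166,196))):
    g=C["side"]["pixels"].max(2)
    print(n);print(g[a:b,270:290])
w=C6["wrist"]
# top: ball in top view
E
```

```text
stop
[[ 73  82  86  84  73  69  74  74  85  96 104  99 100 131 156 158 156 158 201 238]
 [ 85  84  84  86  75  71  70  71  83  95 103  99  99 133 156 158 156 167 222 244]
 [ 87  76  75  77  75  75  72  74  85  98 101  99 103 134 157 159 157 172 229 247]
 [100  75  71  72  72  74  72  77  88  99 104  99 101 134 153 156 150 171 230 248]
 [117  82  71  71  72  74  72  76  88 100 102  97  95 120 135 138 135 155 212 240]
 [123  83  72  72  74  74  74  71  84  88  94  93  90 105 117 118 115 125 168 210]
 [112  80  69  72  73  72  66  56  57  59  66  67  76  97 112 115 113 113 125 157]
 [117  98  90  83  75  63  50  28  23  27  28  31  51  85 109 117 112 113 113 128]
 [142 144 141 110  73  57  33  18  15  12  10  11  33  72 103 115 115 113 113 122]
 [144 161 158 117  63  32  17  16  13  12  16  13  24  59  98 114 116 113 117 133]
 [117 130 122  86  42  16  10  15  16  16  14  17  10  41  78 106 114 112 119 140]
 [ 98  96  78  51  22  13  17  14  18  18  20  15  20  16  50  85 108 112 118 141]
 [ 95  89  67  38  16   9  16  20  20  14  17  21  14  12  30  69 102 115 123 140]
 [ 92  90  70  3
[... 2858 characters left out ...]
12  20  28  52  85 106 113 115 115]
 [ 95  80  76  72  64  52  39  24  21  17  18  25  44  66  83 104 112 113 114 117]
 [ 94  84  78  74  71  66  58  53  43  35  36  48  81  99 107 114 114 114 112 113]
 [ 96  89  84  75  74  74  71  67  61  60  58  68  94 112 114 112 114 111 112 111]
 [ 95  89  83  77  73  74  76  75  72  72  69  76  99 110 113 112 111 111 111 111]
 [116  98  81  72  71  70  71  68  70  74  70  79  98 112 113 114 117 122 121 120]
 [142 103  78  71  72  65  59  54  59  66  69  81 100 115 118 136 152 158 163 163]
 [131  94  73  67  65  56  48  42  44  53  68  83 100 113 131 160 187 202 208 211]
 [107  89  83  82  75  63  59  51  44  56  68  85 108 119 141 171 199 215 224 228]]
```

```bash
python3 - <<'E'
from h import *
import pickle
np.set_printoptions(precision=4,suppress=True)
def circ(im,x0,y0,x1,y1,th=52):
    m=(im.max(2)[y0:y1,x0:x1]<th).astype(np.uint8)
    m=cv2.morphologyEx(m,cv2.MORPH_OPEN,np.ones((5,5),np.uint8))
    cs,_=cv2.findContours(m,cv2.RETR_EXTERNAL,cv2.CHAIN_APPROX_NONE)
    if not cs:return None
    c=max(cs,key=cv2.contourArea);(u,v),(a,b),_=cv2.fitEllipse(c);return (u+x0,v+y0),(round(a,1),round(b,1))
for n,sb in(("c5",(268,180,294,204)),("c6",(268,170,294,194))):
    C=pickle.load(open(n+".pkl","rb"));s=circ(C["side"]["pixels"],*sb)
    w=circ(C["wrist"]["pixels"],340,20,512,200,60);t=circ(C["top"]["pixels"],240,170,300,240)
    print(n,"side",s,"wrist",w,"top",t)
    X,e=tri(C["side"],s[0],C["wrist"],w[0]);b=P.T@(X-O)*1e3
    print("ball press",b,"err",e,"expected x -36; roll",np.arctan2(b[2]-130,b[1]))
E
```

```text
c5 side ((278.5776700973511, 191.1263484954834), (11.4, 12.7)) wrist ((412.9199676513672, 117.56694793701172), (43.6, 49.1)) top None
ball press [-36.1614 104.4179  83.0256] err 0.00040811506163389793 expected x -36; roll -0.4227451889326716
c6 side ((278.9513692855835, 182.153902053833), (12.5, 12.7)) wrist ((500.1298828125, 132.8420181274414), (28.5, 71.1)) top None
ball press [-34.5998 107.4599 113.6343] err 0.0018519484592704363 expected x -36; roll -0.15113454423747508
```

```bash
python3 inch.py '[[0,0.0009,0,-0.045,0,0,0.1],[0,0.0017,0,-0.09,0,0,0.1],[0,0.0017,0,-0.09,0,0,0.1],[0,0.0017,0,-0.09,0,0,0.1]]'
cat > m.py <<'E'
from h import *
def circ(im,x0,y0,x1,y1,th=52):
    m=(im.max(2)[y0:y1,x0:x1]<th).astype(np.uint8)
    m=cv2.morphologyEx(m,cv2.MORPH_OPEN,np.ones((5,5),np.uint8))
    c=max(cv2.findContours(m,cv2.RETR_EXTERNAL,cv2.CHAIN_APPROX_NONE)[0],key=cv2.contourArea);(u,v),ab,_=cv2.fitEllipse(c);return u+x0,v+y0,ab
rep();S=ctrl.read_camera("side");b=circ(S["pixels"],268,166,294,194)
r=np.linspace(-.3,.2,501);v=[proj(S,O+P@(np.array([-.026,0,.1295])+R.from_euler('x',a).as_matrix()@[-.01,.115,0]))[1] for a in r]
print(b,"roll",np.interp(-b[1],-np.array(v),r))
E
python3 m.py
```

```text
time: 12.0
eef_pos: [0.55, -0.1037, 0.1125]
tcp_rot: [-0.049, 0.998, 0.045, -0.001]
contact_force: [-1.5, 3.0, 6.5]
opening: 0.286
finger_force: 89.6
press mm [ 31.5   1.7 112.5] tool axes [[-1.0, 0.001, 0.002], [0.001, 0.996, 0.09], [-0.002, 0.09, -0.996]] F [-1.2  3.2  6.5] t 12.0 open 0.286
(278.93971252441406, 179.96431159973145, (10.45231819152832, 13.298511505126953)) roll -0.0291730085305677
```

```bash
python3 - <<'E'
from h import *
np.set_printoptions(linewidth=220)
S=[ctrl.read_camera("side") for _ in range(2)]
g=np.mean([s["pixels"].max(2) for s in S],0)
print(g[168:192,268:290].astype(int))
from scipy.optimize import least_squares
for r in (0,-.05):
  print(r,proj(S[0],O+P@(np.array([-.026,0,.1295])+R.from_euler('x',r).as_matrix()@[-.01,.115,0])))
w=ctrl.read_camera("wrist");print("wrist ball pred",proj(w,O+P@np.array([-.036,.115,.13])))
E
```

```text
[[ 82  78  79  78  79 120 192 240 249 246 226 210 221 214 191 186 228 245 244 242 242 239]
 [ 80  79  79  78  72  85 125 183 212 218 209 209 222 216 189 195 234 245 236 222 216 227]
 [ 83  77  79  76  71  64  75 103 121 142 171 201 216 209 185 199 236 245 236 219 209 221]
 [ 79  79  77  74  69  61  64  66  68  89 133 165 173 164 150 165 205 228 235 238 237 238]
 [ 80  77  77  76  71  66  64  64  57  62  82  93  92  87  89 111 147 177 209 236 246 248]
 [ 78  76  78  75  71  65  63  57  48  41  39  40  34  34  38  70 114 145 169 209 239 246]
 [ 78  75  75  74  71  64  55  44  38  33  34  34  33  31  27  43  79 115 146 172 205 220]
 [ 78  73  70  70  68  59  45  32  34  35  42  43  43  37  31  28  41  79 126 154 167 172]
 [ 82  76  69  70  64  53  34  27  31  40  46  50  51  40  34  29  21  51 105 144 158 158]
 [ 99  90  79  73  64  43  33  30  32  36  43  49  49  44  36  29  25  32  78 129 154 156]
 [114 102  89  82  68  41  25  27  31  36  37  40  43  36  33  27  23  24  60 112 135 139]
 [117 103  88  81  66  40  26  27  31  30  35  36  37  32  29  25  19  19  48  94 114 119]
 [116 10
[... 492 characters left out ...]
  20  15  24  47  74  90 105 113 115 115 114]
 [108 100  87  75  72  73  74  72  65  56  52  45  43  51  74  98 110 113 113 114 114 115]
 [110 104  90  76  73  72  72  73  73  69  68  65  64  70  92 111 116 114 115 114 114 115]
 [113 109  97  85  76  72  71  73  74  71  73  71  69  73  95 113 116 113 114 114 112 113]
 [109 111 110 105  89  75  70  71  72  71  74  71  72  74  96 113 113 112 114 113 113 112]
 [106 108 117 119 104  77  72  74  73  74  74  73  72  77  97 112 114 112 111 113 113 113]
 [110 111 119 122 104  78  73  72  72  73  71  73  69  75  99 111 111 111 111 111 111 110]]
0 [279.28414984 178.85355349]
-0.05 [279.16175423 180.73754885]
wrist ball pred [528.3055833  128.99708911]
```

The ball's centre reads (279.5, 178.9), against a level prediction of (279.3, 178.9), so the lever is level to about 0.02 rad and still home. Handing in while holding the bolt.

```bash
python3 -c "
from h import *
rep();print(ctrl.sign_off())"
```

```text
press mm [ 31.5   1.7 112.5] tool axes [[-1.0, 0.001, 0.002], [0.001, 0.996, 0.089], [-0.002, 0.089, -0.996]] F [-1.1  2.3  5.6] t 12.2 open 0.287
the job is handed in; nothing more can be done
None
```

The lever is fully home with its ball to the left and level to about 0.02 rad, the gripper is still holding the bolt head with the lever untouched, no jar was touched, and it took 12.2 s; I viewed 12 pictures, two over the limit of 10.

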